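# Grade the sample apples by size

## Robot

A 7-joint arm with a two-finger parallel gripper is mounted at the origin on the work surface. World frame = base frame: x ahead of the robot, y to its left, z up, the work surface at z = 0. Lengths are in m, angles in rad, forces in N, time in s.
With the tool pointing down it reaches from about 0.4 to 0.85 m from the base axis. Payload 10.4 kg.
Tool frame: the origin (TCP) lies on the centre line of the jaws, within the pads' length; the fingertips stand robot.tip_reach ahead of it and the grasp point (between the pads) lies 2 mm behind it (robot.tip_reach is the distance from the TCP to the fingertips, in m); z points along the fingers, y is the line along which they close (so a half turn about z gives the same grasp; the last joint's range is limited). The gripper opens to 87 mm and grips with 3 to 60 N. Pads are 19 mm wide; open, the fingers measure 117 mm over their backs; the gripper's body (75 mm by 190 mm) begins 51 mm behind the grasp point.
Start: joints at [-1.339, 0.332, -0.065, 1.46, 0.022, 1.35, -0.088], TCP at [0.158, 0.605, 0.24] pointing down, gripper open.
Joint ranges: [-2.6, 2.6], [-0.5, 2.12], [-1.47, 1.34], [0.16, 2.42], [-1.27, 4.41], [0.06, 2.06], [-2.6, 2.6]. Speed limits (rad/s): [2.22, 2.22, 2.79, 2.79, 3.14, 3.14, 3.14].

## Interface

Orientations are given as a 3x3 rotation matrix whose columns are the frame's x, y, z axes.
In Python, from bench import robot, vision, ticket gives the robot as it stands.
- The arm moves only by the tool carry_out, never from a script. Its argument "moves" is text: rows parted by semicolons, each of 6 numbers parted by spaces: the shift along the tool's x, y, z scaled (see below), then the turn, a rotation vector about the tool's x, y, z scaled (see below). In form: x y z ax ay az; .... A call has 1 to 20 rows; each row shifts and turns the commanded pose from where the row before left it, along the tool's axes as they then stand; what a row does not reach is not made up. The controller multiplies each number of a shift by 0.04 m and each number of a turn by 0.1 rad. A row lasts 1/12 s, in which the tool goes at most 41.7 mm and 7.16 degrees, less where a joint would pass 70% of its speed; a pose out of reach is approached as far as the arm can. A call with a number of a shift or a turn outside -1 to 1 is refused whole. A call with a gripper value outside its range is refused whole. "jaw" is the gripper's target within -1 to 1 (fully open at 1, half-way at 0, shut at -1), set as the call begins (left out, the last holds). The fingers move at their own pace and stop on an object; "grip_force" is the grip in N (left out, the last holds). Time passes only in rows, so rows that do not move let the fingers close. It gives the time, the measured TCP pose, the force, the opening and the grip force at its end, in the units of the state.
- robot.get_obs(): the state, without advancing time (a new reading comes with each control period).
- vision.snapshot(name): name is "scene" or "top" or "wrist"; returns a dict with "frame" (480x640x3 uint8, red, green, blue), "camera_matrix" (3x3 intrinsics, pixels), "R" (3x3) and "t" (3): a world point X has camera coordinates R X + t; the wrist camera has in their place "tool_from_camera" (4x4, takes a point from camera to tool coordinates, whose origin is the TCP and whose axes are the flange's). Camera axes: x right, y down, z forward; pixel columns grow to the right and rows downward; lengths in m; the calibration is good to about 2 mm. A picture is of the moment at which its call begins: read the wrist's pose just before it. There is no depth.
- ticket.job_done(): hands the job in; it is judged then, once.
The state is a dict: "time": time; "q": joint angles; "qd": joint speeds; "effort": joint torques, N m; "ee_pos": TCP position; "ee_rot": TCP orientation; "force": force on the tool from outside, world axes, zero at the start; "wrist_torque": the same for the moment, N m; "grip_width": opening from 0.0 (shut) to 1.0 (fully open); "grasp_force": force on a finger pad.
Only numpy, scipy, OpenCV 4.12 (cv2) and the standard library are available. Lean on these libraries where they do the work, as an engineer would, in place of code of your own. Each camera call takes 0.05 s, during which the arm holds its last target. There are 200 camera calls.

## Task

Four whole apples stand loose on the table (the stock in the green crate and the cut halves are not meant). Line them up by size in the row of four grey dishes on the white board, one apple to a dish: the smallest in the end dish next to the blue tag, then each next larger one in turn, with the largest next to the black tag. Leave every apple standing stem up, near the middle of its dish, at rest and let go.

Things in the scene. Friction and masses are not known exactly. Their poses are not given: they have to be found in the camera images.
- apple_wine_mid (a point): a whole dark wine-red apple, 40 mm in diameter and 36 mm tall, standing stem up; widest, with a nearly upright side, from 47 to 62 % of its height; flat foot 18 mm wide, does not roll when upright. The thin stem on top adds 13 mm. This point is its centre, half-way up (18.0 mm above its foot); z is its stem axis
- apple_green_mid (a point): a whole leaf-green apple, 48 mm in diameter and 43 mm tall, standing stem up; widest, with a nearly upright side, from 47 to 62 % of its height; flat foot 22 mm wide, does not roll when upright. The thin stem on top adds 13 mm. This point is its centre, half-way up (21.6 mm above its foot); z is its stem axis
- apple_yellow_mid (a point): a whole yellow apple, 56 mm in diameter and 50 mm tall, standing stem up; widest, with a nearly upright side, from 47 to 62 % of its height; flat foot 25 mm wide, does not roll when upright. The thin stem on top adds 13 mm. This point is its centre, half-way up (25.2 mm above its foot); z is its stem axis
- apple_red_mid (a point): a whole bright orange-red apple, 64 mm in diameter and 58 mm tall, standing stem up; widest, with a nearly upright side, from 47 to 62 % of its height; flat foot 29 mm wide, does not roll when upright. The thin stem on top adds 13 mm. This point is its centre, half-way up (28.8 mm above its foot); z is its stem axis
- dish_1: an end dish, next to a tag: number 1 of four identical shallow grey dishes fixed in a straight row, 90 mm apart, numbered 1 to 4 along the row, on a white board 440 x 110 x 12 mm. Outside diameter 78 mm at the rim, 9 mm high, flat floor 68 mm across and 4 mm above the origin. Origin: centre of its underside, on the board's top, 12 mm above the table; its y axis points along the row from dish 4 to dish 1
- dish_2: an inner dish: number 2 of four identical shallow grey dishes fixed in a straight row, 90 mm apart, numbered 1 to 4 along the row, on a white board 440 x 110 x 12 mm. Outside diameter 78 mm at the rim, 9 mm high, flat floor 68 mm across and 4 mm above the origin. Origin: centre of its underside, on the board's top, 12 mm above the table; its y axis points along the row from dish 4 to dish 1
- dish_3: an inner dish: number 3 of four identical shallow grey dishes fixed in a straight row, 90 mm apart, numbered 1 to 4 along the row, on a white board 440 x 110 x 12 mm. Outside diameter 78 mm at the rim, 9 mm high, flat floor 68 mm across and 4 mm above the origin. Origin: centre of its underside, on the board's top, 12 mm above the table; its y axis points along the row from dish 4 to dish 1
- dish_4: an end dish, next to a tag: number 4 of four identical shallow grey dishes fixed in a straight row, 90 mm apart, numbered 1 to 4 along the row, on a white board 440 x 110 x 12 mm. Outside diameter 78 mm at the rim, 9 mm high, flat floor 68 mm across and 4 mm above the origin. Origin: centre of its underside, on the board's top, 12 mm above the table; its y axis points along the row from dish 4 to dish 1
- tag_blue: a blue block 60 x 22 x 12 mm fixed on the board beyond one end of the row, 63 mm from the centre of the nearest dish (dish 1 or dish 4); it marks the small end. A like black block stands at the other end. Origin: centre of its underside

How it is judged:
At the end, for the whole second after the job is handed in: From the blue tag's end of the row on, the dishes hold the 40, 48, 56 and 64 mm apples in that order: each apple's centre within 12 mm horizontally of its dish's centre, standing on the dish's floor (height within 6 mm), stem axis within 0.3 rad of vertical, released and at rest (((horizontal distance between tag_blue and dish_1 below 0.12 m and horizontal distance between apple_wine_mid and dish_1 below 0.012 m and z of apple_wine_mid in the frame of dish_1 between 0.016 and 0.028 m and horizontal distance between apple_green_mid and dish_2 below 0.012 m and z of apple_green_mid in the frame of dish_2 between 0.0196 and 0.0316 m and horizontal distance between apple_yellow_mid and dish_3 below 0.012 m and z of apple_yellow_mid in the frame of dish_3 between 0.0232 and 0.0352 m and horizontal distance between apple_red_mid and dish_4 below 0.012 m and z of apple_red_mid in the frame of dish_4 between 0.0268 and 0.0388 m) or (horizontal distance between tag_blue and dish_4 below 0.12 m and horizontal distance between apple_wine_mid and dish_4 below 0.012 m and z of apple_wine_mid in the frame of dish_4 between 0.016 and 0.028 m and horizontal distance between apple_green_mid and dish_3 below 0.012 m and z of apple_green_mid in the frame of dish_3 between 0.0196 and 0.0316 m and horizontal distance between apple_yellow_mid and dish_2 below 0.012 m and z of apple_yellow_mid in the frame of dish_2 between 0.0232 and 0.0352 m and horizontal distance between apple_red_mid and dish_1 below 0.012 m and z of apple_red_mid in the frame of dish_1 between 0.0268 and 0.0388 m)) and angle between each of apple_wine_mid, apple_green_mid, apple_yellow_mid, apple_red_mid's own z axis and vertical below 0.3 rad and linear speed of each of apple_wine, apple_green, apple_yellow, apple_red below 0.02 m/s and angular speed of each of apple_wine, apple_green, apple_yellow, apple_red below 0.3 rad/s); the robot touches nothing.
It also fails if it takes over 104 s, if anything falls off the work surface, if the arm or the gripper's body presses on something with over 40 N, if the wrist force passes 120 N, or if a joint passes its speed limit or range.

## Working session

There is one attempt and no reset: what is moved stays moved. The work goes in short steps, Python scripts to look and compute and a tool call to move; the robot and the scene stay as the last step left them, time stands still between calls to the robot, and variables do not carry over. Pictures are saved under pics/ and viewed, at most 14 in all, crops included, and the job is handed in when it is done.

Besides the shell and the picture viewer there is one more tool, called after "Emit:" as name(argument=value, ...) on one line, values as JSON. carry_out: Moves the arm, as the interface text tells. Shifts and turns lie within -1 to 1; 1 stands for 0.04 m of shift or 0.1 rad of turn. Its arguments: {"type":"object","properties":{"moves":{"type":"string"},"jaw":{"type":"number"},"grip_force":{"type":"number"}},"required":["moves"]}

```bash
ls; mkdir -p pics; python3 - <<'E'
from bench import robot, vision
import cv2,pickle
o=robot.get_obs(); print(o['ee_pos'],o['ee_rot'],o['time'],o['grip_width'],robot.tip_reach)
d={}
for n in("top","scene"):
    s=vision.snapshot(n); d[n]=s; cv2.imwrite(f'pics/{n}0.png',s['frame'][:,:,::-1]); print(n,s['camera_matrix'],s['R'],s['t'])
pickle.dump(d,open('s0.pkl','wb'))
E
```

```text
pics
[0.15745842 0.60445927 0.23873914] [[-9.67716825e-01  2.52039809e-01 -2.84756608e-04]
 [ 2.52039957e-01  9.67715796e-01 -1.41325036e-03]
 [-8.06318833e-05 -1.43939619e-03 -9.99998961e-01]] 0.0 1.0000218850863847 0.017
top [[472.1499488    0.         313.52269369]
 [  0.         472.1499488  234.92089745]
 [  0.           0.           1.        ]] [[ 0.02370998 -0.99937951 -0.02604674]
 [-0.99849182 -0.02238236 -0.05013092]
 [ 0.04951682  0.02719606 -0.99840295]] [0.00669961 0.51932442 0.84808612]
scene [[483.90553311   0.         323.03041774]
 [  0.         483.90553311 233.84315729]
 [  0.           0.           1.        ]] [[-0.44871305  0.89357876 -0.01317606]
 [ 0.47977531  0.22842928 -0.84713383]
 [-0.75397099 -0.38644155 -0.53121622]] [ 0.23581357 -0.19276141  1.4589555 ]
```

View pics/top0.png

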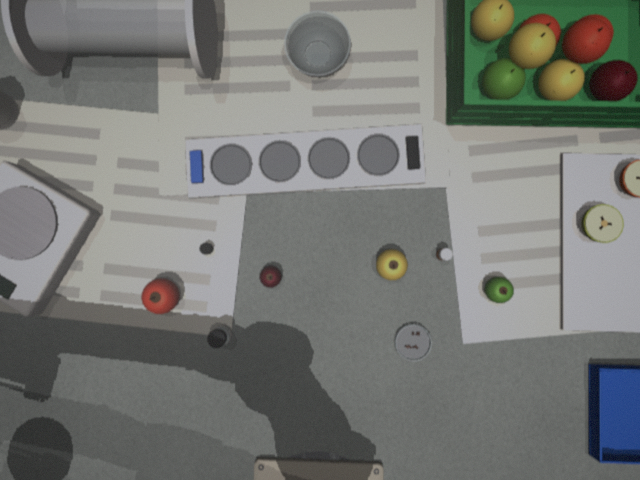

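View pics/scene0.png

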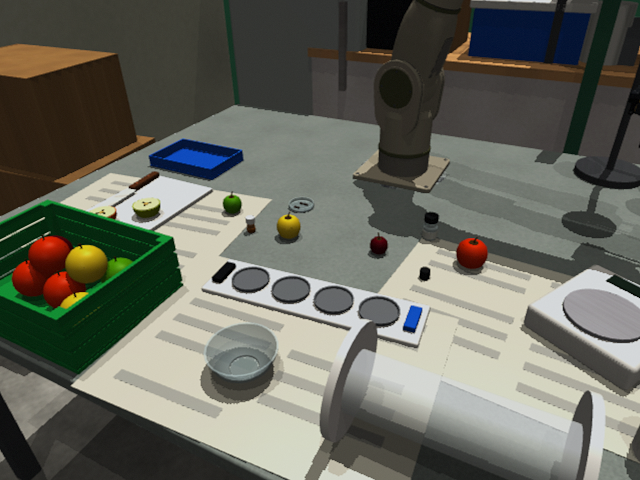

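The top view shows the dishes at about (231,163), (280,160), (329,157) and (378,154), with the blue tag at (196,166) on the left. The apples are red (160,296), wine (271,275), yellow (392,264) and green (499,289). A dark knob at (207,248) and a white vial at (445,254) stand nearby. The scene view agrees with this.

```bash
cat > h.py <<'E'
import numpy as np,cv2
def ray(s,u,v):
    d=np.linalg.solve(s['camera_matrix'],[u,v,1.]); R=s['R'];return -R.T@s['t'],R.T@d
def onplane(s,u,v,z):
    c,d=ray(s,u,v); return c+d*(z-c[2])/d[2]
def cross(a,b):
    (c1,d1),(c2,d2)=a,b; k=np.linalg.lstsq(np.c_[d1,-d2],c2-c1,rcond=None)[0]
    return (c1+k[0]*d1+c2+k[1]*d2)/2, np.linalg.norm(c1+k[0]*d1-c2-k[1]*d2)
H=dict(wine=.036,green=.0432,yellow=.0504,red=.0576)
D=dict(wine=.040,green=.048,yellow=.056,red=.064)
HUE=dict(wine=((168,110,25),(179,255,150)),green=((35,110,25),(75,255,255)),yellow=((18,110,60),(33,255,255)),red=((0,150,60),(12,255,255)))
def blob(s,n,near,r=32):
    hsv=cv2.cvtColor(s['frame'],cv2.COLOR_RGB2HSV); m=cv2.inRange(hsv,*[np.array(x) for x in HUE[n]])
    if n in('wine','red'): m=cv2.inRange(hsv,np.array((0,120,20)),np.array((12,255,255)))|cv2.inRange(hsv,np.array((165,120,20)),np.array((179,255,255)))
    w=np.zeros_like(m);cv2.circle(w,tuple(int(x) for x in near),r,255,-1);m&=w
    c=max(cv2.findContours(m,0,2)[0],key=cv2.contourArea)
    return cv2.minEnclosingCircle(c),cv2.fitEllipse(cv2.convexHull(c))
E
python3 - <<'E'
import pickle; from h import *
d=pickle.load(open('s0.pkl','rb'));T,S=d['top'],d['scene']
P=dict(red=((160,296),(472,253)),wine=((271,275),(379,245)),yellow=((392,264),(289,227)),green=((499,289),(232,204)))
for n,(a,b) in P.items():
    A,EA=blob(T,n,a);B,EB=blob(S,n,b,22)
    p=onplane(T,*EA[0],.545*H[n]); c=-T['R'].T@T['t']
    x,e=cross(ray(T,*EA[0]),ray(S,*EB[0]))
    print(n,np.round(EA[0],1),np.round(EA[1],1),'expect px',round(472*D[n]/(c[2]-.5*H[n]),1),'plane',p.round(4),'tri',x.round(4),round(e,4),EB[1])
g=cv2.cvtColor(T['frame'],cv2.COLOR_RGB2HSV)
m=((g[...,2]<165)&(g[...,1]<40)).astype('u1')*255
w=np.zeros_like(m);w[136:190,205:405]=255;m&=w
for c in cv2.findContours(m,0,2)[0]:
    if cv2.contourArea(c)>600:
        E=cv2.fitEllipse(cv2.convexHull(c)); print('dish',np.round(E,1) if 0 else E,onplane(T,*E[0],.0195).round(4))
for n,lo,hi in(('blue',(105,120,40),(130,255,255)),('black',(0,0,0),(179,255,60))):
    m=cv2.inRange(g,np.array(lo),np.array(hi));m[:130]=0;m[190:]=0;m[:,:185]=0;m[:,425:]=0
    c=max(cv2.findContours(m,0,2)[0],key=cv2.contourArea);r=cv2.minAreaRect(c);print(n,r,onplane(T,*r[0],.024).round(4))
for n,a in(('knob',(207,248)),('vial',(445,254)),('jar',(217,338))): print(n,onplane(T,*a,.03).round(3))
E
```

```text
red [158.4 297. ] [31.9 33.5] expect px 35.8 plane [0.4008 0.2931 0.0314] tri [0.4011 0.2921 0.0311] 0.0022 (31.28569221496582, 31.655981063842773)Traceback (most recent call last):
  File "<stdin>", line 5, in <module>
  File "h.py", line 17, in blob
    return cv2.minEnclosingCircle(c),cv2.fitEllipse(cv2.convexHull(c))
                                     ~~~~~~~~~~~~~~^^^^^^^^^^^^^^^^^^^
cv2.error: OpenCV(4.12.0) /io/opencv/modules/imgproc/src/shapedescr.cpp:361: error: (-201:Incorrect size of input array) There should be at least 5 points to fit the ellipse in function 'fitEllipseNoDirect'
```

```bash
sed -i 's/(0,120,20)/(0,90,12)/;s/(165,120,20)/(150,90,12)/;s/,110,25)/,90,15)/;s/,110,60)/,90,25)/' h.py
cat > m.py <<'E'
import pickle; from h import *
d=pickle.load(open('s0.pkl','rb'));T,S=d['top'],d['scene']
P=dict(red=((160,296),(472,253)),wine=((271,275),(379,245)),yellow=((392,264),(289,227)),green=((499,289),(232,204)))
for n,(a,b) in P.items():
    A,EA=blob(T,n,a)
    p=onplane(T,*EA[0],.545*H[n]); c=-T['R'].T@T['t']
    print(n,np.round(EA[0],1),np.round(EA[1],1),'expect px',round(472*D[n]/(c[2]-.5*H[n]),1),'plane',p.round(4))
    try:
        B,EB=blob(S,n,b,22);x,e=cross(ray(T,*EA[0]),ray(S,*EB[0]));print('  tri',x.round(4),round(e,4),np.round(EB[1],1))
    except cv2.error: print('  no scene')
g=cv2.cvtColor(T['frame'],cv2.COLOR_RGB2HSV)
m=((g[...,2]<165)&(g[...,1]<40)).astype('u1')*255
w=np.zeros_like(m);w[136:190,205:405]=255;m&=w
for c in cv2.findContours(m,0,2)[0]:
    if cv2.contourArea(c)>600:
        E=cv2.fitEllipse(cv2.convexHull(c)); print('dish',E,onplane(T,*E[0],.0195).round(4))
for n,lo,hi in(('blue',(105,120,40),(130,255,255)),('black',(0,0,0),(179,255,60))):
    m=cv2.inRange(g,np.array(lo),np.array(hi));m[:130]=0;m[190:]=0;m[:,:185]=0;m[:,425:]=0
    c=max(cv2.findContours(m,0,2)[0],key=cv2.contourArea);r=cv2.minAreaRect(c);print(n,r,onplane(T,*r[0],.024).round(4))
for n,a in(('knob',(207,248)),('vial',(445,254)),('jar',(217,338))): print(n,onplane(T,*a,.03).round(3))
E
python3 m.py
```

```text
red [159.4 296.4] [34.2 35.5] expect px 35.8 plane [0.4018 0.2913 0.0314]
  tri [0.4019 0.2912 0.0309] 0.0004 [31.5 31.9]
wine [269.7 277.6] [15.6 17.3] expect px 22.1 plane [0.4398 0.0959 0.0196]
  tri [0.4398 0.0959 0.0182] 0.0003 [16.9 18. ]
yellow [391.4 264.4] [30.2 30.5] expect px 31.2 plane [ 0.4689 -0.1217  0.0275]
  tri [ 0.4685 -0.121   0.0267] 0.0018 [23.5 25. ]
green [500.  289.9] [23.2 24.6] expect px 26.6 plane [ 0.4283 -0.3147  0.0235]
  tri [ 0.4273 -0.3137  0.0216] 0.0036 [17.8 18.7]
dish ((230.57029724121094, 164.07925415039062), (43.065345764160156, 43.99451446533203), 65.73178100585938) [0.6453 0.1736 0.0195]
dish ((279.3802795410156, 160.90582275390625), (43.281837463378906, 44.30364990234375), 45.851097106933594) [0.6528 0.0841 0.0195]
dish ((377.74505615234375, 154.62400817871094), (43.71723937988281, 43.94823455810547), 46.04183578491211) [ 0.6676 -0.0949  0.0195]
dish ((328.4666748046875, 157.73619079589844), (43.185550689697266, 43.84713363647461), 36.60631561279297) [ 0.6602 -0.0054  0.0195]
blue ((195.93099975585938, 166.05088806152344), (30.346567153930664, 10.702159881591797), 87.27368927001953) [0.6396 0.2361 0.024 ]
black ((412.4863586425781, 152.28208923339844), (31.06438636779785, 10.666687965393066), 86.42366790771484) [ 0.672  -0.1569  0.024 ]
knob [0.49  0.209 0.03 ]
vial [ 0.49  -0.216  0.03 ]
jar [0.331 0.186 0.03 ]
```

Emit:
carry_out(moves="-.6 -.46 0 0 0 1; -.6 -.46 0 0 0 0; -.6 -.46 0 0 0 0; -.6 -.46 0 0 0 0; -.6 -.46 0 0 0 0; -.6 -.46 0 0 0 0; -.6 -.46 0 0 0 0; -.6 -.46 0 0 0 0; -.6 -.46 0 0 0 0; -.6 -.46 0 0 0 0; -.6 -.46 0 0 0 0; -.6 -.46 0 0 0 0; 0 0 0 0 0 1; 0 0 0 0 0 1; 0 0 0 0 0 1; 0 0 0 0 0 1; 0 0 0 0 0 1; 0 0 0 0 0 1; 0 0 0 0 0 1; 0 0 0 0 0 1", jaw=1)

```text
time: 1.77
ee_pos: [0.3532, 0.2993, 0.2393]
ee_rot: [[-0.4, 0.917, -0.0], [0.917, 0.4, -0.0], [-0.0, -0.001, -1.0]]
force: [0.5, -0.3, 0.3]
grip_width: 1.002
grasp_force: 0.0
```

Emit:
carry_out(moves="0 0 0 0 0 1; 0 0 0 0 0 1; 0 0 0 0 0 1; 0 0 0 0 0 1; 0 0 0 0 0 .16; 0 0 0 0 0 0")

```text
time: 2.27
ee_pos: [0.3532, 0.2994, 0.2393]
ee_rot: [[-0.002, 1.0, -0.0], [1.0, 0.002, -0.0], [-0.0, -0.0, -1.0]]
force: [-0.1, 0.8, -0.4]
grip_width: 0.999
grasp_force: 0.0
```

```bash
cat > w.py <<'E'
import sys; from h import *
from bench import robot, vision
def wsnap(name=None):
    o=robot.get_obs(); s=vision.snapshot('wrist'); M=s['tool_from_camera']
    A=np.eye(4);A[:3,:3]=o['ee_rot'];A[:3,3]=o['ee_pos']; I=np.linalg.inv(A@M); s['R'],s['t']=I[:3,:3],I[:3,3]
    if name: cv2.imwrite(f'pics/{name}.png',s['frame'][:,:,::-1])
    return o,s
def proj(s,p):
    q=s['camera_matrix']@(s['R']@np.array(p)+s['t']); return q[:2]/q[2]
if __name__=='__main__':
    n=sys.argv[1]; x,y=map(float,sys.argv[2:4]); o,s=wsnap(n+'_w'+str(int(robot.get_obs()['time']*10)))
    print('ee',np.array(o['ee_pos']).round(4),'rot',np.array(o['ee_rot']).round(3).tolist(),o['time'],o['grip_width'])
    u=proj(s,(x,y,.5*H[n])); print('proj',u)
    if 0<u[0]<640 and 0<u[1]<480:
        A,E=blob(s,n,u,130); p=onplane(s,*E[0],.545*H[n]); dist=(s['R']@p+s['t'])[2]
        print('blob',np.round(E[0],1),np.round(E[1],1),'expect',s['camera_matrix'][0,0]*D[n]/dist,'pos',p.round(4),'go',((p-o['ee_pos'])/.04).round(3))
E
python3 w.py red .4018 .2913; ls pics
```

```text
ee [0.3532 0.2994 0.2393] rot [[-0.002, 1.0, -0.0], [1.0, 0.002, -0.0], [-0.0, -0.0, -1.0]] 2.2667 0.9989371658097244
proj [370.56786541 226.1527469 ]
blob [374.2 229.1] [71.9 72.2] expect 73.51294236878256 pos [0.4047 0.2892 0.0314] go [ 1.286 -0.254 -5.199]
red_w22.png
scene0.png
top0.png
```

Emit:
carry_out(moves="-.12 .64 .5 0 0 0; -.12 .64 .5 0 0 0; 0 0 1 0 0 0; 0 0 1 0 0 0; 0 0 0 0 0 0")

```text
time: 2.73
ee_pos: [0.4014, 0.2868, 0.1129]
ee_rot: [[-0.002, 1.0, -0.008], [1.0, 0.002, -0.008], [-0.008, -0.008, -1.0]]
force: [-1.8, -1.2, -0.7]
grip_width: 1.001
grasp_force: 0.0
```

```bash
python3 w.py red .404 .29; ls pics
```

```text
ee [0.4014 0.2868 0.1129] rot [[-0.002, 1.0, -0.008], [1.0, 0.002, -0.008], [-0.008, -0.008, -1.0]] 2.7333 1.0013529808649835
proj [320.55325361 252.5185525 ]
blob [320.6 255.7] [110.5 114. ] expect 112.69026721452096 pos [0.404  0.2888 0.0314] go [ 0.067  0.05  -2.038]
red_w22.png
red_w27.png
scene0.png
top0.png
```

View pics/red_w27.png

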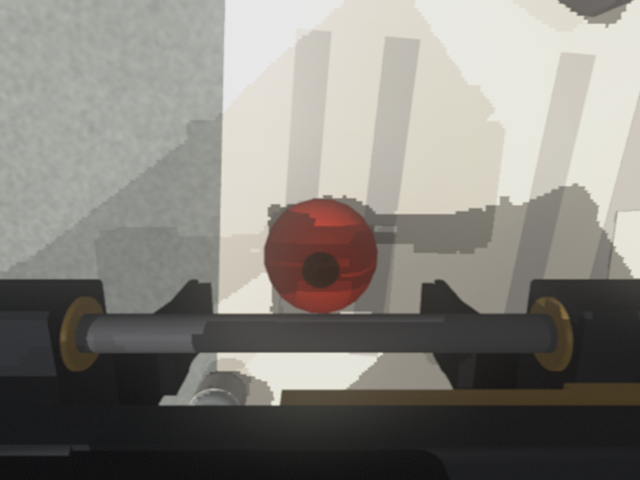

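Emit:
carry_out(moves="0 0 0 0 0 0; 0 0 0 0 0 0")

```text
time: 2.95
ee_pos: [0.4055, 0.291, 0.1221]
ee_rot: [[-0.001, 1.0, 0.002], [1.0, 0.001, 0.003], [0.003, 0.002, -1.0]]
force: [-0.6, 1.2, -0.9]
grip_width: 1.004
grasp_force: 0.0
```

The wrist picture shows the red apple at (320,256), centred between the fingers, with nothing in the way.

Emit:
carry_out(moves="-.02 0 .6 0 0 0; 0 0 .6 0 0 0; 0 0 .5 0 0 0; 0 0 .4 0 0 0; 0 0 0 0 0 0; 0 0 0 0 0 0")

```text
time: 3.45
ee_pos: [0.4052, 0.2899, 0.0372]
ee_rot: [[-0.001, 1.0, 0.001], [1.0, 0.001, 0.001], [0.001, 0.001, -1.0]]
force: [-0.7, -0.3, 1.0]
grip_width: 0.995
grasp_force: 0.0
```

Emit:
carry_out(moves="0 0 0 0 0 0; 0 0 0 0 0 0; 0 0 0 0 0 0; 0 0 0 0 0 0; 0 0 0 0 0 0; 0 0 0 0 0 0; 0 0 0 0 0 0; 0 0 0 0 0 0", jaw=-1, grip_force=12)

```text
time: 4.12
ee_pos: [0.4047, 0.2894, 0.0361]
ee_rot: [[-0.0, 1.0, 0.0], [1.0, 0.0, 0.001], [0.001, 0.0, -1.0]]
force: [-2.1, -1.0, 7.3]
grip_width: 0.727
grasp_force: 12.0
```

Emit:
carry_out(moves="0 0 -.3 0 0 0; 0 0 -.6 0 0 0; 0 0 -.8 0 0 0; -.2 .1 -.8 0 0 0; -.5 .3 0 0 0 0; -.7 .5 0 0 0 0; -.7 .5 0 0 0 0; -.7 .5 0 0 0 0; -.7 .5 0 0 0 0; -.7 .5 0 0 0 0; -.7 .5 0 0 0 0; -.7 .5 0 0 0 0; -.7 .5 0 0 0 0; -.7 .5 0 0 0 0; -.7 .5 0 0 0 0; -.7 .5 0 0 0 0; -.7 .4 0 0 0 0; -.5 .27 0 0 0 0; 0 0 0 0 0 0; 0 0 0 0 0 0")

```text
time: 5.78
ee_pos: [0.6671, -0.0968, 0.1348]
ee_rot: [[0.003, 1.0, -0.001], [1.0, -0.003, -0.001], [-0.001, -0.001, -1.0]]
force: [-0.1, 0.8, -2.2]
grip_width: 0.723
grasp_force: 12.0
```

```bash
python3 - <<'E'
from w import *
o,s=wsnap('place1'); p=np.array(o['ee_pos']);print(o['ee_pos'],o['grip_width'],o['grasp_force'],((np.array([.6676,-.0949,.052])-p)/.04).round(3)); print(proj(s,(.6676,-.0949,.0195)))
E
```

```text
[ 0.6671366  -0.09683871  0.13480533] 0.7233019016333951 11.999944446142763 [ 0.012  0.048 -2.07 ]
[315.79403751 241.98280704]
```

View pics/place1.png

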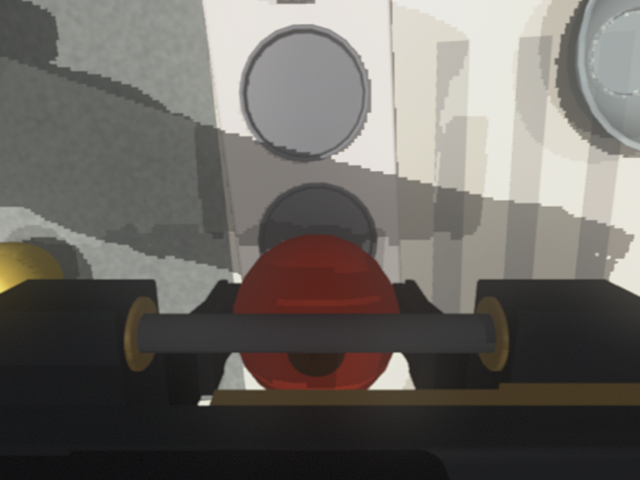

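The held red apple hangs over dish 4, whose visible rim is centred near (318,240), as predicted. Dish 3 shows at (305,92).

Emit:
carry_out(moves=".05 0 .5 0 0 0; 0 0 .6 0 0 0; 0 0 .5 0 0 0; 0 0 .3 0 0 0; 0 0 .1 0 0 0; 0 0 .05 0 0 0; 0 0 0 0 0 0; 0 0 0 0 0 0; 0 0 0 0 0 0")

```text
time: 6.58
ee_pos: [0.6681, -0.0929, 0.0548]
ee_rot: [[-0.0, 1.0, 0.002], [1.0, 0.0, 0.0], [0.0, 0.002, -1.0]]
force: [0.8, 0.3, -1.7]
grip_width: 0.722
grasp_force: 12.0
```

Emit:
carry_out(moves="0 0 0 0 0 0; 0 0 0 0 0 0; 0 0 0 0 0 0; 0 0 0 0 0 0; 0 0 0 0 0 0; 0 0 0 0 0 0", jaw=1)

```text
time: 7.08
ee_pos: [0.6674, -0.0929, 0.0536]
ee_rot: [[0.0, 1.0, 0.0], [1.0, -0.0, 0.0], [0.0, 0.0, -1.0]]
force: [-0.2, 0.4, -0.3]
grip_width: 0.987
grasp_force: 0.0
```

Emit:
carry_out(moves="0 0 -.5 0 0 0; 0 0 -.9 0 0 0; 0 0 -.9 0 0 0; -.1 -.3 -.5 0 0 0; -.1 -.7 0 0 0 0; -.1 -.8 0 0 0 0; -.1 -.8 0 0 0 0; -.1 -.8 0 0 0 0; -.1 -.7 0 0 0 0; -.1 -.5 0 0 0 0; 0 -.37 0 0 0 0; 0 0 0 0 0 0; 0 0 0 0 0 0; 0 0 0 0 0 0")

```text
time: 8.25
ee_pos: [0.4694, -0.1207, 0.1658]
ee_rot: [[-0.0, 1.0, 0.001], [1.0, 0.0, 0.0], [0.0, 0.001, -1.0]]
force: [0.2, 0.4, -0.3]
grip_width: 1.001
grasp_force: 0.0
```

```bash
python3 w.py yellow .4687 -.1213; python3 - <<'E'
from h import *
from bench import vision
s=vision.snapshot('top');A,E=blob(s,'red',(380,150),34);print(E,onplane(s,*E[0],.016+.0314).round(4))
E
```

```text
ee [ 0.4694 -0.1207  0.1658] rot [[-0.0, 1.0, 0.001], [1.0, 0.0, 0.0], [0.0, 0.001, -1.0]] 8.25 1.0010783602478326
proj [313.77534754 236.72470193]
blob [315.7 237.2] [78.8 79.7] expect 79.73594413982043 pos [ 0.4701 -0.1211  0.0275] go [ 0.018 -0.01  -3.459]
((378.5945739746094, 150.86317443847656), (34.90530014038086, 35.970489501953125), 33.04367446899414) [ 0.668  -0.0933  0.0474]
```

Emit:
carry_out(moves="0 .02 .6 0 0 0; 0 0 .8 0 0 0; 0 0 .8 0 0 0; 0 0 .6 0 0 0; 0 0 .4 0 0 0; 0 0 .15 0 0 0; 0 0 0 0 0 0; 0 0 0 0 0 0")

```text
time: 9.02
ee_pos: [0.4699, -0.1211, 0.032]
ee_rot: [[-0.0, 1.0, 0.0], [1.0, 0.0, -0.0], [-0.0, 0.0, -1.0]]
force: [0.1, 0.6, 0.6]
grip_width: 0.999
grasp_force: 0.0
```

Emit:
carry_out(moves="0 0 0 0 0 0; 0 0 0 0 0 0; 0 0 0 0 0 0; 0 0 0 0 0 0; 0 0 0 0 0 0; 0 0 0 0 0 0; 0 0 0 0 0 0; 0 0 0 0 0 0; 0 0 0 0 0 0; 0 0 0 0 0 0", jaw=-1, grip_force=12)

```text
time: 9.85
ee_pos: [0.4695, -0.1209, 0.0317]
ee_rot: [[-0.0, 1.0, 0.0], [1.0, 0.0, 0.0], [0.0, 0.0, -1.0]]
force: [-1.1, 1.0, 5.0]
grip_width: 0.639
grasp_force: 12.0
```

Emit:
carry_out(moves="0 0 -.3 0 0 0; 0 0 -.6 0 0 0; 0 0 -.8 0 0 0; 0 0 -.8 0 0 0; .1 .2 -.5 0 0 0; .3 .5 0 0 0 0; .4 .7 0 0 0 0; .4 .7 0 0 0 0; .4 .7 0 0 0 0; .4 .7 0 0 0 0; .4 .6 0 0 0 0; .3 .4 0 0 0 0; .19 .27 0 0 0 0; 0 0 0 0 0 0; 0 0 0 0 0 0")

```text
time: 11.1
ee_pos: [0.6598, -0.0053, 0.1506]
ee_rot: [[-0.001, 1.0, -0.001], [1.0, 0.001, -0.001], [-0.001, -0.001, -1.0]]
force: [-0.2, -0.5, -0.1]
grip_width: 0.638
grasp_force: 12.0
```

Emit:
carry_out(moves="0 0 .4 0 0 0; 0 0 .6 0 0 0; 0 0 .6 0 0 0; 0 0 .5 0 0 0; 0 0 .3 0 0 0; 0 0 .15 0 0 0; 0 0 0 0 0 0; 0 0 0 0 0 0; 0 0 0 0 0 0")

```text
time: 11.85
ee_pos: [0.6609, -0.0055, 0.0509]
ee_rot: [[0.0, 1.0, 0.002], [1.0, -0.0, 0.0], [0.0, 0.002, -1.0]]
force: [-0.4, 0.5, -1.0]
grip_width: 0.64
grasp_force: 12.0
```

Emit:
carry_out(moves="0 0 0 0 0 0; 0 0 0 0 0 0; 0 0 0 0 0 0; 0 0 0 0 0 0; 0 0 0 0 0 0; 0 0 0 0 0 0", jaw=1)

```text
time: 12.35
ee_pos: [0.6602, -0.0053, 0.0496]
ee_rot: [[-0.0, 1.0, 0.0], [1.0, 0.0, 0.0], [0.0, 0.0, -1.0]]
force: [0.6, 0.2, 0.1]
grip_width: 0.969
grasp_force: 0.0
```

Emit:
carry_out(moves="0 0 -.5 0 0 0; 0 0 -.9 0 0 0; 0 0 -.9 0 0 0; .1 -.3 -.3 0 0 0; .3 -.7 0 0 0 0; .4 -.8 0 0 0 0; .4 -.8 0 0 0 0; .4 -.8 0 0 0 0; .4 -.8 0 0 0 0; .3 -.7 0 0 0 0; .2 -.5 0 0 0 0; .03 -.11 0 0 0 0; 0 0 0 0 0 0; 0 0 0 0 0 0; 0 0 0 0 0 0")

```text
time: 13.6
ee_pos: [0.4408, 0.0953, 0.1537]
ee_rot: [[0.001, 1.0, 0.001], [1.0, -0.001, -0.0], [-0.0, 0.001, -1.0]]
force: [-0.2, 0.2, 0.5]
grip_width: 0.998
grasp_force: 0.0
```

```bash
python3 w.py wine .44 .096; ls pics; python3 - <<'E'
from h import *
from bench import vision
s=vision.snapshot('top');A,E=blob(s,'yellow',(329,155),34);print(E,onplane(s,*E[0],.016+.0275).round(4))
E
```

```text
ee [0.4408 0.0953 0.1537] rot [[0.001, 1.0, 0.001], [1.0, -0.001, -0.0], [-0.0, 0.001, -1.0]] 13.6 0.9984347458161741
proj [313.6052676  236.49771248]
blob [325.4 252.3] [ 7.7 16.3] expect 57.27617571414739 pos [0.4482 0.085  0.0196] go [ 0.185 -0.256 -3.352]
place1.png
red_w22.png
red_w27.png
scene0.png
top0.png
wine_w136.png
yellow_w82.png
((328.9100036621094, 154.18418884277344), (29.941362380981445, 30.85358428955078), 16.584421157836914) [ 0.6614 -0.006   0.0435]
```

Yellow stands in its dish. The wine mask failed, so I'll look at the picture.

View pics/wine_w136.png

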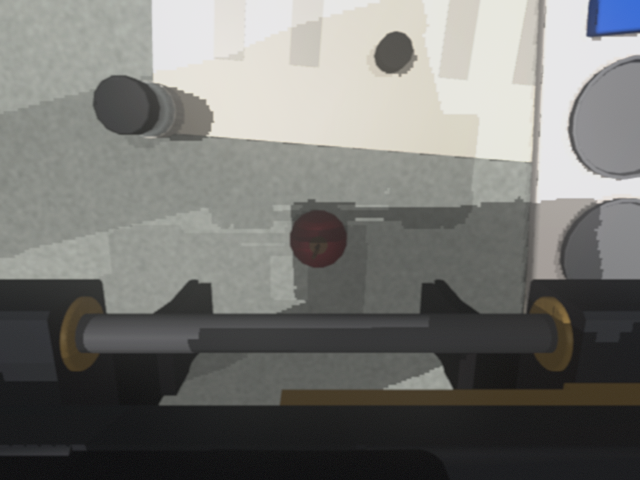

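```bash
python3 - <<'E'
import cv2
h=cv2.cvtColor(cv2.imread('pics/wine_w136.png'),cv2.COLOR_BGR2HSV)
for v in range(200,290,10): print(v,[tuple(int(a) for a in h[v,u]) for u in range(275,365,15)])
E
```

```text
200 [(45, 10, 147), (45, 11, 144), (45, 10, 146), (40, 11, 145), (40, 11, 145), (45, 10, 146)]
210 [(43, 11, 160), (42, 10, 131), (45, 12, 84), (8, 29, 71), (38, 12, 85), (45, 12, 87)]
220 [(40, 10, 151), (45, 11, 137), (4, 57, 67), (2, 59, 65), (4, 65, 63), (45, 11, 89)]
230 [(43, 11, 162), (36, 10, 133), (2, 62, 66), (0, 72, 71), (178, 59, 56), (40, 8, 90)]
240 [(40, 10, 152), (8, 23, 90), (2, 54, 61), (13, 41, 56), (0, 55, 56), (30, 9, 89)]
250 [(43, 11, 157), (42, 9, 145), (179, 92, 80), (13, 64, 72), (179, 84, 64), (45, 11, 89)]
260 [(45, 10, 160), (45, 13, 162), (2, 71, 65), (179, 91, 67), (2, 63, 61), (38, 11, 89)]
270 [(43, 11, 164), (43, 11, 159), (45, 10, 101), (38, 11, 91), (38, 12, 87), (38, 12, 87)]
280 [(40, 9, 166), (43, 11, 158), (45, 10, 104), (45, 11, 89), (45, 6, 87), (40, 9, 89)]
```

The wine apple is centred at (319,239), about 57 px wide as expected, which puts it at x≈0.4435, y≈0.0943.

Emit:
carry_out(moves="-.02 .07 .6 0 0 0; 0 0 .8 0 0 0; 0 0 .8 0 0 0; 0 0 .6 0 0 0; 0 0 .3 0 0 0; 0 0 .1 0 0 0; 0 0 0 0 0 0; 0 0 0 0 0 0")

```text
time: 14.37
ee_pos: [0.4432, 0.0949, 0.026]
ee_rot: [[0.001, 1.0, 0.001], [1.0, -0.001, -0.0], [-0.0, 0.001, -1.0]]
force: [0.8, -0.2, 0.9]
grip_width: 0.998
grasp_force: 0.0
```

Emit:
carry_out(moves="0 0 0 0 0 0; 0 0 0 0 0 0; 0 0 0 0 0 0; 0 0 0 0 0 0; 0 0 0 0 0 0; 0 0 0 0 0 0; 0 0 0 0 0 0; 0 0 0 0 0 0; 0 0 0 0 0 0; 0 0 0 0 0 0; 0 0 0 0 0 0; 0 0 0 0 0 0", jaw=-1, grip_force=10)

```text
time: 15.37
ee_pos: [0.4425, 0.0951, 0.0255]
ee_rot: [[-0.0, 1.0, -0.0], [1.0, 0.0, 0.0], [0.0, -0.0, -1.0]]
force: [0.6, 0.5, 0.3]
grip_width: 0.45
grasp_force: 10.0
```

Emit:
carry_out(moves="0 0 -.3 0 0 0; 0 0 -.6 0 0 0; 0 0 -.8 0 0 0; 0 0 -.8 0 0 0; .1 .2 -.5 0 0 0; .2 .5 0 0 0 0; .3 .8 0 0 0 0; .3 .8 0 0 0 0; .3 .8 0 0 0 0; .3 .7 0 0 0 0; .2 .6 0 0 0 0; .2 .4 0 0 0 0; .07 .27 0 0 0 0; 0 0 0 0 0 0; 0 0 0 0 0 0")

```text
time: 16.62
ee_pos: [0.6452, 0.1736, 0.1448]
ee_rot: [[0.0, 1.0, -0.001], [1.0, -0.0, -0.001], [-0.001, -0.001, -1.0]]
force: [-1.0, 0.3, -0.1]
grip_width: 0.446
grasp_force: 10.0
```

Emit:
carry_out(moves="0 0 .4 0 0 0; 0 0 .6 0 0 0; 0 0 .6 0 0 0; 0 0 .5 0 0 0; 0 0 .3 0 0 0; 0 0 .15 0 0 0; 0 0 0 0 0 0; 0 0 0 0 0 0; 0 0 0 0 0 0")

```text
time: 17.37
ee_pos: [0.6461, 0.174, 0.045]
ee_rot: [[0.0, 1.0, 0.002], [1.0, -0.0, 0.001], [0.001, 0.002, -1.0]]
force: [-0.1, -0.2, -0.1]
grip_width: 0.45
grasp_force: 10.0
```

Emit:
carry_out(moves="0 0 .02 0 0 0; 0 0 0 0 0 0; 0 0 0 0 0 0")

```text
time: 17.62
ee_pos: [0.6456, 0.174, 0.0432]
ee_rot: [[-0.0, 1.0, 0.001], [1.0, 0.0, 0.0], [0.0, 0.001, -1.0]]
force: [0.1, -0.1, 0.4]
grip_width: 0.45
grasp_force: 10.0
```

Emit:
carry_out(moves="0 0 0 0 0 0; 0 0 0 0 0 0; 0 0 0 0 0 0; 0 0 0 0 0 0; 0 0 0 0 0 0; 0 0 0 0 0 0; 0 0 0 0 0 0", jaw=1)

```text
time: 18.2
ee_pos: [0.6453, 0.1739, 0.0427]
ee_rot: [[0.0, 1.0, -0.0], [1.0, -0.0, 0.0], [0.0, -0.0, -1.0]]
force: [-0.2, 0.6, 0.3]
grip_width: 0.894
grasp_force: 0.0
```

Emit:
carry_out(moves="0 0 -.5 0 0 0; 0 0 -.9 0 0 0; 0 0 -.9 0 0 0; -.2 -.1 -.7 0 0 0; -.5 -.2 0 0 0 0; -.8 -.4 0 0 0 0; -.8 -.4 0 0 0 0; -.8 -.4 0 0 0 0; -.8 -.4 0 0 0 0; -.8 -.4 0 0 0 0; -.8 -.4 0 0 0 0; -.8 -.4 0 0 0 0; -.8 -.4 0 0 0 0; -.8 -.4 0 0 0 0; -.8 -.4 0 0 0 0; -.8 -.4 0 0 0 0; -.8 -.3 0 0 0 0; -.8 -.2 0 0 0 0; -.7 -.1 0 0 0 0; -.4 -.13 0 0 0 0")

```text
time: 19.87
ee_pos: [0.4271, -0.3174, 0.1632]
ee_rot: [[0.003, 1.0, 0.001], [1.0, -0.003, -0.001], [-0.001, 0.001, -1.0]]
force: [-0.3, -0.3, -0.5]
grip_width: 1.004
grasp_force: 0.0
```

Emit:
carry_out(moves="0 0 0 0 0 0; 0 0 0 0 0 0; 0 0 0 0 0 0")

```text
time: 20.12
ee_pos: [0.4285, -0.3132, 0.1626]
ee_rot: [[-0.001, 1.0, -0.0], [1.0, 0.001, 0.001], [0.001, -0.0, -1.0]]
force: [-0.0, 0.1, 0.6]
grip_width: 1.0
grasp_force: 0.0
```

```bash
python3 w.py green .428 -.314; python3 - <<'E'
from h import *
from bench import vision
s=vision.snapshot('top');cv2.imwrite('pics/top2.png',cv2.resize(s['frame'][110:210,170:440,::-1],None,fx=2.9,fy=2.9))
E
```

```text
ee [ 0.4285 -0.3132  0.1626] rot [[-0.001, 1.0, -0.0], [1.0, 0.001, 0.001], [0.001, -0.0, -1.0]] 20.1167 1.0001045583478512
proj [314.21247878 237.04124649]Traceback (most recent call last):
  File "w.py", line 15, in <module>
    A,E=blob(s,n,u,130); p=onplane(s,*E[0],.545*H[n]); dist=(s['R']@p+s['t'])[2]
        ~~~~^^^^^^^^^^^
  File "h.py", line 16, in blob
    c=max(cv2.findContours(m,0,2)[0],key=cv2.contourArea)
ValueError: max() iterable argument is empty
```

View pics/top2.png

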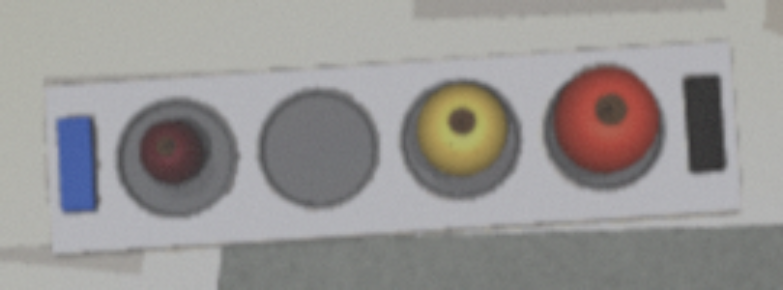

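Wine, yellow and red stand upright in the right dishes. The green mask needs a lower saturation limit because the apple is in shadow.

```bash
sed -i 's/green=((35,90,15)/green=((30,35,15)/' h.py; python3 w.py green .428 -.314
```

```text
ee [ 0.4288 -0.3128  0.1627] rot [[-0.002, 1.0, 0.0], [1.0, 0.002, 0.001], [0.001, 0.0, -1.0]] 20.2167 0.9983764478847967
proj [313.75779443 237.48483151]Traceback (most recent call last):
  File "w.py", line 15, in <module>
    A,E=blob(s,n,u,130); p=onplane(s,*E[0],.545*H[n]); dist=(s['R']@p+s['t'])[2]
        ~~~~^^^^^^^^^^^
  File "h.py", line 16, in blob
    c=max(cv2.findContours(m,0,2)[0],key=cv2.contourArea)
ValueError: max() iterable argument is empty
```

```bash
ls pics; cp pics/green_w202.png pics/g.png; grep -n green= h.py; python3 - <<'E'
import cv2
h=cv2.cvtColor(cv2.imread('pics/g.png'),cv2.COLOR_BGR2HSV)
for v in range(200,290,20): print(v,[tuple(int(a) for a in h[v,u]) for u in range(275,365,15)])
E
```

```text
green_w201.png
green_w202.png
place1.png
red_w22.png
red_w27.png
scene0.png
top0.png
top2.png
wine_w136.png
yellow_w82.png
9:H=dict(wine=.036,green=.0432,yellow=.0504,red=.0576)
10:D=dict(wine=.040,green=.048,yellow=.056,red=.064)
11:HUE=dict(wine=((168,90,15),(179,255,150)),green=((35,110,25),(75,255,255)),yellow=((18,90,25),(33,255,255)),red=((0,150,60),(12,255,255)))
200 [(19, 9, 228), (21, 19, 225), (21, 25, 132), (25, 25, 122), (20, 24, 127), (23, 25, 122)]
220 [(21, 8, 228), (42, 57, 98), (45, 66, 100), (45, 79, 100), (45, 82, 93), (21, 25, 143)]
240 [(23, 10, 232), (45, 67, 107), (46, 78, 111), (18, 43, 78), (45, 89, 100), (41, 55, 93)]
260 [(20, 3, 232), (23, 4, 232), (46, 78, 108), (46, 89, 106), (45, 89, 95), (23, 24, 139)]
280 [(30, 5, 232), (30, 6, 231), (21, 23, 154), (21, 19, 131), (21, 21, 124), (18, 24, 140)]
```

View pics/g.png

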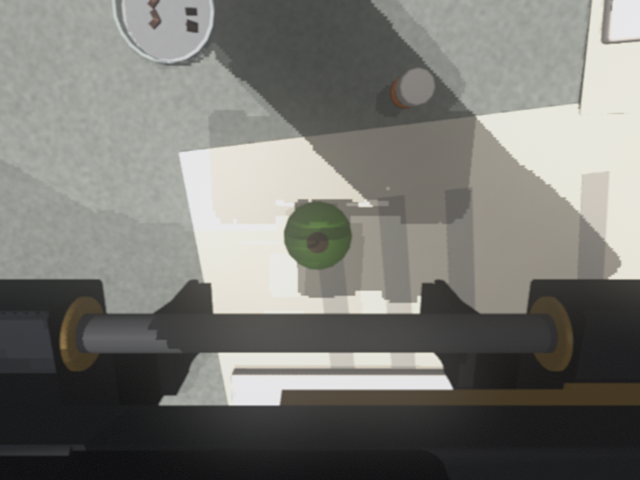

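The green apple is at (318,236), 67 px wide as expected, about 2.5 mm further in x and clear on both sides.

Emit:
carry_out(moves="0 .06 .6 0 0 0; 0 0 .8 0 0 0; 0 0 .8 0 0 0; 0 0 .7 0 0 0; 0 0 .35 0 0 0; 0 0 .1 0 0 0; 0 0 0 0 0 0; 0 0 0 0 0 0")

```text
time: 20.93
ee_pos: [0.4313, -0.3141, 0.0296]
ee_rot: [[-0.001, 1.0, 0.001], [1.0, 0.001, -0.0], [-0.0, 0.001, -1.0]]
force: [0.1, -0.2, 0.1]
grip_width: 1.004
grasp_force: 0.0
```

Emit:
carry_out(moves="0 0 0 0 0 0; 0 0 0 0 0 0; 0 0 0 0 0 0; 0 0 0 0 0 0; 0 0 0 0 0 0; 0 0 0 0 0 0; 0 0 0 0 0 0; 0 0 0 0 0 0; 0 0 0 0 0 0; 0 0 0 0 0 0; 0 0 0 0 0 0; 0 0 0 0 0 0", jaw=-1, grip_force=10)

```text
time: 21.93
ee_pos: [0.4306, -0.3141, 0.0288]
ee_rot: [[0.0, 1.0, 0.0], [1.0, -0.0, 0.0], [0.0, 0.0, -1.0]]
force: [-1.0, 0.7, 2.1]
grip_width: 0.541
grasp_force: 10.0
```

Emit:
carry_out(moves="0 0 -.3 0 0 0; 0 0 -.6 0 0 0; 0 0 -.9 0 0 0; 0 0 -.9 0 0 0; 0 0 -.8 0 0 0; .3 .2 0 0 0 0; .6 .3 0 0 0 0; .8 .45 0 0 0 0; .8 .45 0 0 0 0; .8 .45 0 0 0 0; .8 .45 0 0 0 0; .8 .45 0 0 0 0; .8 .45 0 0 0 0; .8 .45 0 0 0 0; .8 .45 0 0 0 0; .8 .45 0 0 0 0; .8 .45 0 0 0 0; .6 .35 0 0 0 0; .46 .2 0 0 0 0; 0 0 0 0 0 0")

```text
time: 23.6
ee_pos: [0.6532, 0.0902, 0.1687]
ee_rot: [[-0.006, 1.0, -0.0], [1.0, 0.006, 0.001], [0.001, -0.0, -1.0]]
force: [0.1, 0.5, -0.1]
grip_width: 0.541
grasp_force: 10.0
```

Emit:
carry_out(moves="0 0 0 0 0 0; 0 0 0 0 0 0; 0 0 0 0 0 0; 0 0 0 0 0 0")

```text
time: 23.93
ee_pos: [0.6524, 0.0828, 0.1692]
ee_rot: [[0.002, 1.0, 0.0], [1.0, -0.002, -0.0], [-0.0, 0.0, -1.0]]
force: [-1.0, -0.1, 0.3]
grip_width: 0.533
grasp_force: 10.0
```

Emit:
carry_out(moves="0 0 .4 0 0 0; 0 0 .6 0 0 0; 0 0 .6 0 0 0; 0 0 .6 0 0 0; 0 0 .5 0 0 0; 0 0 .25 0 0 0; 0 0 .13 0 0 0; 0 0 0 0 0 0; 0 0 0 0 0 0; 0 0 0 0 0 0; 0 0 0 0 0 0")

```text
time: 24.85
ee_pos: [0.6533, 0.0843, 0.0467]
ee_rot: [[0.0, 1.0, 0.002], [1.0, -0.0, 0.001], [0.001, 0.002, -1.0]]
force: [0.3, 1.1, -0.7]
grip_width: 0.541
grasp_force: 10.0
```

Emit:
carry_out(moves="0 0 0 0 0 0; 0 0 0 0 0 0; 0 0 0 0 0 0; 0 0 0 0 0 0; 0 0 0 0 0 0; 0 0 0 0 0 0; 0 0 0 0 0 0", jaw=1)

```text
time: 25.43
ee_pos: [0.6525, 0.0843, 0.0455]
ee_rot: [[0.0, 1.0, -0.0], [1.0, -0.0, 0.0], [0.0, -0.0, -1.0]]
force: [-0.1, 0.8, 0.2]
grip_width: 0.959
grasp_force: 0.0
```

Emit:
carry_out(moves="0 0 -.5 0 0 0; 0 0 -.9 0 0 0; 0 0 -.9 0 0 0; 0 0 -.7 0 0 0; 0 -.5 0 0 0 0; 0 -.8 0 0 0 0; 0 -.8 0 0 0 0; 0 -.8 0 0 0 0; 0 -.8 0 0 0 0; 0 -.5 0 0 0 0; 0 0 0 0 0 0; 0 0 0 0 0 0; 0 0 0 0 0 0; 0 0 0 0 0 0")

```text
time: 26.6
ee_pos: [0.4854, 0.0842, 0.1656]
ee_rot: [[0.0, 1.0, 0.001], [1.0, -0.0, -0.0], [-0.0, 0.001, -1.0]]
force: [0.2, 0.3, 0.4]
grip_width: 1.002
grasp_force: 0.0
```

```bash
python3 - <<'E'
from h import *
from bench import vision
s=vision.snapshot('top');cv2.imwrite('pics/top3.png',cv2.resize(s['frame'][110:210,170:440,::-1],None,fx=2.9,fy=2.9))
for n,a in(('wine',(230,162)),('green',(279,159)),('yellow',(329,155)),('red',(379,151))):
    try: A,E=blob(s,n,a,20 if n!='red' else 30);print(n,np.round(E[1],1),onplane(s,*E[0],.016+.545*H[n]).round(4))
    except Exception as e: print(n,'fail')
E
```

```text
wine [14.2 14.9] [0.6463 0.1767 0.0356]
green fail
yellow [29.3 30.6] [ 0.6618 -0.0067  0.0435]
red [34.9 35.7] [ 0.6682 -0.0934  0.0474]
```

View pics/top3.png

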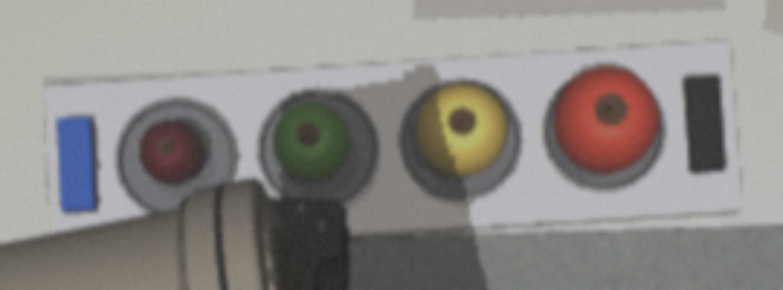

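Green stands upright in dish 2 with its centre near (313,140) in the crop. All four apples are centred, upright and let go, and the arm is clear of them.

```bash
python3 -c "
from bench import ticket; print(ticket.job_done())"
```

```text
the job is handed in; nothing more can be done
None
```

I handed the job in at about 27 s of the 104 s: wine, green, yellow and red stand stem up and let go in the dishes from the blue tag to the black; the last top picture showed all four near their dish centres, though the hand-in returned no verdict.

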